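# Clip the fan-filter cover onto the bench power supply

### The job

Fit the loose vented filter cover onto its frame on top of the bench power supply: hook its front lip fully into the slot while the tail is held up, then pivot the cover down until the spring catch snaps over its tail and it sits flat, and let go. The frame was stuck on by hand, somewhat left of the case's middle, and its plastic is brittle, so feel for the slot and use no more than a firm thumb push. Leave the other things on the bench where they are.

Things in the scene. Friction and masses are not known exactly. Their poses are not given: they have to be found in the camera images.
- psu: Bench power supply: grey metal case 250 mm deep (its x), 190 mm wide (its y), top 95 mm above the bench, fixed. Origin on the bench under its centre; x points from the front panel (display, knobs) to the back. On its top lies a dark plastic filter frame (156 x 84 mm plate, 3 mm thick, stuck over the fan opening); nothing else. More than about 30 N on it breaks plastic
- seat (a point): Reference point on the case's centre line, 98 mm above the bench (level of the filter frame's top face); axes like psu (x to the back, y to the supply's left, z up), fixed to the case. The frame was stuck on by hand: its middle, with slot and catch, lies 3 to 18 mm to the left (+y) of this point and up to 5 mm before or behind it. No reading gives this; height and direction are true
- catch (a joint): Spring catch at the frame's rear: travel in m, 0 at rest, growing backwards (at most 0.007). Its nose is 48.5 mm behind the frame's middle, 4 mm above the plate; a ramp 20 mm wide, 30 degrees off vertical, rises from it to a flat-topped block 13 mm high. The tail coming down pushes it back 3 to 4 mm, then it jumps over the tail to 0. That takes about 8 to 15 N down on the tail end
- cover_center (a point): Centre of the loose filter cover, 10 mm above its underside. Grey plastic box, about 90 g, 96 mm long (x -50 to +46 mm), 62 mm wide (y), 20 mm high, dark louvre slots on top, plain upright sides to grip across the width. x points from lip to tail, z up through the louvres. It lies right way up on the bench
- lip_tip (a point): Middle of the lower front edge of the cover's lip, a tongue 12 mm long, 40 mm wide, 3 mm thick, level with the underside; 62 mm in front of its centre. Its slot, in a black block 56 mm wide, 9 mm high at the frame's front, opens to the back: mouth 55.5 mm before the frame's middle, 5 mm high (the plate is its floor), 42 mm wide between solid cheeks, 7.25 mm deep to an end wall
- tail_edge (a point): Middle of the upper rear edge of the cover's tail tongue (6 mm long, 28 mm wide, 3 mm thick, level with the underside), 52 mm behind the cover's centre. The catch holds it down; a fixed stop 2.5 mm high, 52.75 mm behind the frame's middle, lets it down only when the lip is home in the slot (1.5 mm play)
- press_pad (a point): Point on the plain strip of the cover's top near the tail, 36 mm behind the centre, 20 mm above the underside: the place for the thumb
- tape: Bystander: a roll of paper tape lying flat, 100 mm across, 24 mm high; origin under its centre
- driver: Bystander: a screwdriver about 190 mm long lying along its x axis
- jar: Bystander: a screw jar 60 mm across, 75 mm high; origin under its centre
Things that resemble listed ones, but are neither listed nor needed, are in the scene too. There is more than one size of the part that bears cover_center; the job needs the largest.

How it is judged:
On the way:
1. the lip is down on the frame and pushed forward into the slot's place while the tail is still up (x of lip_tip in the frame of seat between -0.069 and -0.0555 m and y of lip_tip in the frame of seat between 0.0005 and 0.0205 m and z of lip_tip in the frame of seat between -0.003 and 0.004 m and z of tail_edge in the frame of seat above 0.008 m), for 0.15 s.
At the end, for the whole second after the job is handed in: The cover sits flat on the frame (within 0.03 rad), its lip on the slot's floor, within the frame's possible places (0 to 20 mm left, 7 mm before or behind the point); its tail is under the catch's nose (within 2.5 mm of fully down), the catch has sprung back (within 1.2 mm of rest); released (x of lip_tip in the frame of seat between -0.069 and -0.0555 m and y of lip_tip in the frame of seat between 0.0005 and 0.0205 m and z of lip_tip in the frame of seat below 0.002 m and z of tail_edge in the frame of seat below 0.0055 m and angle between the z axis of cover_center and the z axis of seat, either way round below 0.03 rad and angle between the x axis of cover_center and the x axis of seat, either way round below 0.15 rad and value of joint catch below 0.0012 m); the robot touches nothing.
It fails at once if something presses on the power supply, its frame, slot or catch with more than 30 N (contact force between anything else and psu above 30 N).
It fails at once if the tape, the screwdriver or the jar is shifted more than 30 mm (distance of any of tape, driver, jar from where it was at the start of the episode above 0.03 m).
It also fails if it takes over 64 s, if anything falls off the work surface, if the arm or the gripper's body presses on something with over 40 N, if the wrist force passes 120 N, or if a joint passes its speed limit or range.

### The arm

A 6-joint arm with a two-finger parallel gripper is mounted at the origin on the work surface. World frame = base frame: x ahead of the robot, y to its left, z up, the work surface at z = 0. Lengths are in m, angles in rad, forces in N, time in s.
With the tool pointing down it reaches from about 0.3 to 0.775 m from the base axis. Payload 14.6 kg.
Tool frame: the origin (TCP) lies at the very end of the fingers, on their centre line; the grasp point (between the pads) lies 19 mm behind it; z points along the fingers, y is the line along which they close (so a half turn about z gives the same grasp; the last joint's range is limited). The gripper opens to 94 mm and grips with 3 to 60 N. Pads are 16 mm wide; open, the fingers measure 119 mm over their backs; the gripper's body (75 mm by 177 mm) begins 78 mm behind the grasp point.
Start: joints at [1.068, 0.3, 1.521, -0, 1.321, -0.067], TCP at [0.232, 0.499, 0.205] pointing down, gripper open.
Joint ranges: [-3.03, 3.03], [-0.79, 2.21], [0.23, 2.52], [-1.04, 4.18], [0, 3.07], [-2.55, 2.55]. Speed limits (rad/s): [2.22, 2.22, 2.57, 3.14, 3.14, 3.14].

### API

Orientations are given as [roll, pitch, yaw] about the fixed x, y, z axes, in that order (R = Rz(yaw) Ry(pitch) Rx(roll)).
In Python, from station import ctrl gives the robot as it stands.
- The arm moves only by the tool carry_out, never from a script. Its argument "motion" is text: rows parted by semicolons, each of 7 numbers parted by spaces: the shift along the world's x, y, z in m, then the turn, a rotation vector about the world's x, y, z in degrees, then the closure in counts, from 0 (fully open) to 255 (shut). In form: dx dy dz wx wy wz hand; .... A call has 1 to 20 rows; each row shifts and turns the commanded pose from where the row before left it; what a row does not reach is not made up. A row lasts 1/12 s, in which the tool goes at most 41.7 mm and 7.16 degrees, less where a joint would pass 70% of its speed; a pose out of reach is approached as far as the arm can. A call is refused whole if a number of a shift passes 0.0417 or a number of a turn 7.16, either way. A call with a gripper value outside its range is refused whole. The fingers move at their own pace and stop on an object; "grip_force" is the grip in N (left out, the last holds). Time passes only in rows, so rows that do not move let the fingers close. It gives the time, the measured TCP pose, the force, the opening and the grip force at its end, in the units of the state.
- ctrl.get_obs(): the state, without advancing time (a new reading comes with each control period).
- ctrl.camera(name): name is "scene" or "top" or "wrist"; returns a dict with "pixels" (384x512x3 uint8, red, green, blue), "range_z" (384x512 float32, m along the optical axis (not along the pixel's ray), 0 where there is no reading), "K" (3x3 intrinsics, pixels), "position" and "attitude" of the camera in the world. Camera axes: x right, y up, looking along -z (the intrinsics and any distortion apply to the point x, -y, -z); pixel columns grow to the right and rows downward; lengths in m; the calibration is good to about 2 mm. A picture is of the moment at which its call begins.
- ctrl.hand_in(): hands the job in; it is judged then, once.
The state is a dict: "time_s": time; "qpos": joint angles; "joint_vel": joint speeds; "tau": joint torques, N m; "ee_pos": TCP position; "eef_rot": TCP orientation; "force": force on the tool from outside, world axes, zero at the start; "moment": the same for the moment, N m; "grip_width": finger opening in m; "grip_force": force on a finger pad.
Only numpy, scipy, OpenCV 4.12 (cv2) and the standard library are available. Lean on these libraries where they do the work, as an engineer would, in place of code of your own. Each camera call takes 0.05 s, during which the arm holds its last target. There are 200 camera calls.

## Working session

There is one attempt and no reset: what is moved stays moved. The work goes in short steps, Python scripts to look and compute and a tool call to move; the robot and the scene stay as the last step left them, time stands still between calls to the robot, and variables do not carry over. Pictures are saved under pics/ and viewed, at most 10 in all, crops included, and the job is handed in when it is done.

Besides the shell and the picture viewer there is one more tool, called after "Call:" as name(argument=value, ...), one argument or row to a line, values as JSON. carry_out: Moves the arm, as the interface text tells. Its arguments: {"type":"object","properties":{"motion":{"type":"string"},"grip_force":{"type":"number"}},"required":["motion"]}

```bash
ls; mkdir -p pics; cat > h.py <<'E'
import numpy as np, cv2
from station import ctrl
from scipy.spatial.transform import Rotation as R
def shot(n):
    c=ctrl.camera(n); return c
def Rm(c):
    a=np.array(c['attitude'],float)
    if a.shape==(3,3): return a
    if a.shape==(4,): raise Exception(a)
    return R.from_euler('xyz',a).as_matrix()
def pts(c):
    K=c['K'];z=c['range_z'];v,u=np.mgrid[:z.shape[0],:z.shape[1]]
    P=np.stack([(u-K[0,2])/K[0,0]*z,-(v-K[1,2])/K[1,1]*z,-z],-1)
    return P@Rm(c).T+np.array(c['position'])
def ray(c,u,v,h):
    K=c['K'];d=Rm(c)@np.array([(u-K[0,2])/K[0,0],-(v-K[1,2])/K[1,1],-1]);p=np.array(c['position'])
    return p+d*(h-p[2])/d[2]
def save(c,n): cv2.imwrite('pics/'+n,c['pixels'][:,:,::-1])
E
python3 - <<'E'
from h import *
import pickle
o=ctrl.get_obs();print(o)
a=[]
for n in['scene','top']:
    c=shot(n);print(n,c['position'],c['attitude'],c['K'],[k for k in c]);a.append(c['pixels']);pickle.dump(c,open(n+'.pkl','wb'))
    save(c,n+'0.png')
E
```

```text
pics
{'time_s': 0.0, 'qpos': array([ 1.06837451e+00,  3.00467201e-01,  1.52156216e+00,  8.73502661e-06,
        1.32070435e+00, -6.66204471e-02]), 'joint_vel': array([ 0.00058956, -0.00089385,  0.00119238,  0.00014006, -0.0002387 ,
        0.00144857]), 'tau': array([ 2.69125208e-03, -5.31788313e+01, -3.52749753e+01,  7.09518464e-02,
        2.42085446e-02, -1.11345917e-04]), 'ee_pos': array([0.23206249, 0.49836259, 0.20489648]), 'eef_rot': array([-3.14045469e+00, -8.44033830e-05,  2.70578907e+00]), 'force': array([-0.14029414,  0.51310136, -0.40921037]), 'moment': array([-0.04519786,  0.00454127, -0.00976662]), 'grip_force': 0.0, 'grip_width': 0.09404541994674098}
scene [ 1.25946352 -0.04425187  0.91074677] [0.74553046 0.00847478 1.43572715] [[424.20883717   0.         254.74599971]
 [  0.         424.20883717 190.92438886]
 [  0.           0.           1.        ]] ['pixels', 'range_z', 'K', 'position', 'attitude']
top [0.33872782 0.03853782 1.10863287] [ 0.16225151  0.01010827 -1.59242543] [[451.57603786   0.         256.93411031]
 [  0.         451.57603786 185.35434521]
 [  0.           0.           1.        ]] ['pixels', 'range_z', 'K', 'position', 'attitude']
```

View pics/top0.png

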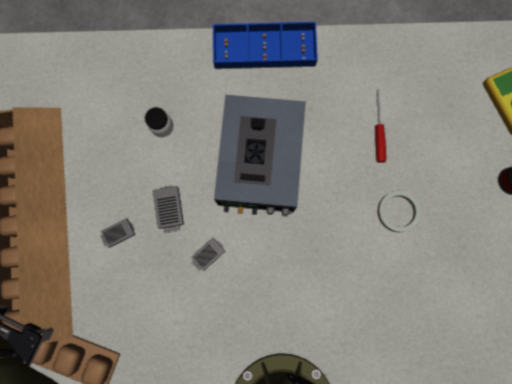

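View pics/scene0.png

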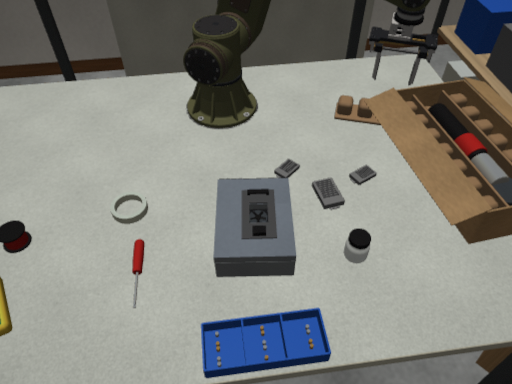

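The top view shows the supply at about (260,153), with its knobs toward the robot. The slot block is at (253,178) and the catch at (258,124). There are three cover-like parts at (168,208), (118,233) and (208,254). The one at (168,208) is the largest, so it fits the description. I'll confirm with an enlarged crop and sizes from depth.

```bash
python3 - <<'E'
from h import *
import pickle
c=pickle.load(open('top.pkl','rb'));P=pts(c);z=P[...,2]
cr=c['pixels'][170:280,90:300,::-1]
cr2=c['pixels'][90:220,200:320,::-1]
a=cv2.resize(cr,None,fx=2.6,fy=2.6,interpolation=cv2.INTER_CUBIC);b=cv2.resize(cr2,None,fx=2.0,fy=2.0,interpolation=cv2.INTER_CUBIC)
im=np.zeros((max(a.shape[0],b.shape[0]),a.shape[1]+b.shape[1],3),np.uint8);im[:a.shape[0],:a.shape[1]]=a;im[:b.shape[0],a.shape[1]:]=b
cv2.imwrite('pics/crop1.png',im);print(im.shape)
def rect(m,n):
    m=m&(c['range_z']>0)
    k,l,s,ce=cv2.connectedComponentsWithStats(m.astype(np.uint8))
    for i in range(1,k):
        if s[i,4]<60: continue
        q=P[l==i];(x,y),(w,h),an=cv2.minAreaRect(q[:,:2].astype(np.float32))
        print(n,ce[i].round(),s[i,4],'ctr',round(x,4),round(y,4),'wh',round(w,4),round(h,4),round(an,2),'z',np.percentile(q[:,2],[5,50,95]).round(4))
rect((z>0.012)&(z<0.03),'low'); rect((z>0.088)&(z<0.102),'top'); rect((z>0.102)&(z<0.125),'blk');rect((z>0.06)&(z<0.085),'jar')
print(np.median(z[300:330,150:200]))
E
```

```text
(286, 786, 3)
low [263.  27.] 115 ctr 0.93 0.0197 wh 0.0807 0.006 89.45 z [0.0136 0.0211 0.0287]
low [299.  27.] 125 ctr 0.9284 -0.0744 wh 0.0874 0.0317 67.47 z [0.0126 0.0209 0.0289]
low [226.  32.] 138 ctr 0.9064 0.1297 wh 0.0605 0.1198 47.46 z [0.0133 0.0227 0.0289]
low [265.  64.] 301 ctr 0.831 0.0199 wh 0.2634 0.0059 89.88 z [0.0132 0.0214 0.0292]
low [497. 105.] 293 ctr 0.7058 -0.5609 wh 0.1521 0.0121 20.46 z [0.0131 0.0227 0.0294]
low [379. 137.] 456 ctr 0.6642 -0.2637 wh 0.0256 0.1904 87.81 z [0.0132 0.0215 0.0267]
low [506. 182.] 74 ctr 0.515 -0.5624 wh 0.0479 0.0154 6.82 z [0.0138 0.0198 0.0284]
low [167. 207.] 1007 ctr 0.4702 0.2665 wh 0.0963 0.0634 8.92 z [0.0154 0.0193 0.0228]
low [399. 211.] 641 ctr 0.4466 -0.2945 wh 0.0981 0.0973 87.42 z [0.0162 0.023  0.0267]
low [117. 232.] 449 ctr 0.4106 0.388 wh 0.0449 0.0705 27.0 z [0.0123 0.0144 0.0174]
low [207. 254.] 471 ctr 0.3543 0.1687 wh 0.0449 0.0701 41.14 z [0.0123 0.0146 0.0175]
low [ 90. 355.] 435 ctr 0.1188 0.4525 wh 0.1372 0.0743 68.71 z [0.0122 0.0143 0.0275]
low [ 52. 355.] 112 ctr 0.1305 0.5322 wh 0.0233 0.0661 70.
[... 1133 characters left out ...]
8]
blk [ 14. 317.] 68 ctr 0.2251 0.5798 wh 0.019 0.0293 3.71 z [0.1023 0.1046 0.1068]
jar [155. 118.] 405 ctr 0.6772 0.2852 wh 0.0532 0.0512 47.99 z [0.0673 0.0737 0.0769]
jar [254. 151.] 483 ctr 0.5887 0.0497 wh 0.0469 0.0574 83.44 z [0.0717 0.0761 0.0811]
jar [  2. 211.] 66 ctr 0.461 0.6381 wh 0.0319 0.0058 7.62 z [0.0613 0.0708 0.0809]
jar [275. 210.] 144 ctr 0.4492 0.011 wh 0.1001 0.014 83.21 z [0.0645 0.078  0.0834]
jar [  2. 242.] 76 ctr 0.3905 0.6304 wh 0.0322 0.0047 6.36 z [0.0615 0.0728 0.082 ]
jar [  3. 274.] 83 ctr 0.3202 0.6237 wh 0.0378 0.0053 9.2 z [0.0618 0.0747 0.0842]
jar [270. 380.] 62 ctr 0.0766 0.0243 wh 0.0339 0.0128 69.22 z [0.0605 0.0685 0.0819]
-0.00034156574999744116
```

View pics/crop1.png

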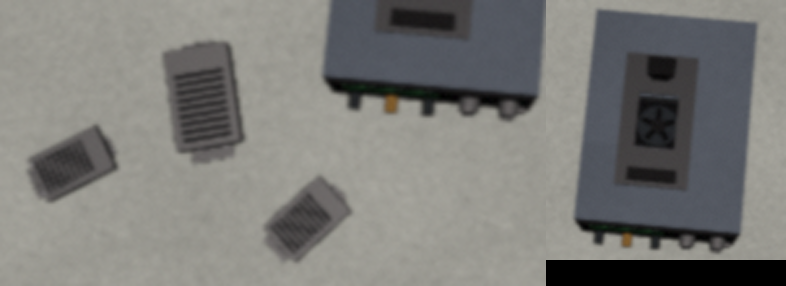

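The crop confirms it. The part at (168,208) measures 96 x 63 mm and 19 mm high, while the other two are 70 x 45 mm and 14 mm high. Its plain strip (the tail) points to +x, away from the robot, and its lip points toward the robot, the same way as the supply. I'll move above it.

Call:
carry_out(
  motion="0.0238 -0.0232 0 0 0 3.4 0;0.0238 -0.0232 0 0 0 3.4 0;0.0238 -0.0232 0 0 0 3.4 0;0.0238 -0.0232 0 0 0 3.4 0;0.0238 -0.0232 0 0 0 3.4 0;0.0238 -0.0232 0 0 0 3.4 0;0.0238 -0.0232 0 0 0 3.4 0;0.0238 -0.0232 0 0 0 3.4 0;0.0238 -0.0232 0 0 0 3.4 0;0.0238 -0.0232 0 0 0 3.4 0;0 0 0 0 0 0 0;0 0 0 0 0 0 0;0 0 0 0 0 0 0",
)

```text
time_s: 1.18
ee_pos: [0.4698, 0.2668, 0.2052]
eef_rot: [-3.142, -0.001, -2.985]
force: [-0.3, -0.3, 0.0]
grip_width: 0.0939
grip_force: 0.0
```

```bash
python3 - <<'E'
from h import *
import pickle
o=ctrl.get_obs();print(o['time_s'],o['ee_pos'],o['eef_rot'],o['qpos'],o['force'])
c=shot('wrist');pickle.dump(c,open('w1.pkl','wb'));save(c,'w1.png');print(c['position'],c['attitude'])
E
```

```text
1.1833 [0.46976483 0.26680945 0.20517536] [-3.14158481e+00 -6.55152926e-04 -2.98501398e+00] [ 4.48640641e-01  2.78780688e-01  1.54880183e+00  1.87237888e-04
  1.31463981e+00 -1.27878186e+00] [-0.26903991 -0.3058408   0.04659154]
[0.38882201 0.25344327 0.38348133] [-2.87096215e-01 -5.54815667e-04  1.72824919e+00]
```

View pics/w1.png

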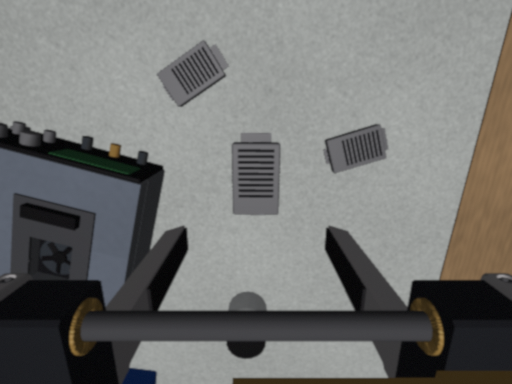

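The wrist view shows the large cover at (256,177), with its lip at the top (256,137) on the robot's side, centred between the fingers. I'll measure its pose here.

```bash
cat >> h.py <<'E'
def topface(c,seed,zlo,zhi,h):
    P=pts(c);m=((P[...,2]>zlo)&(P[...,2]<zhi)&(c['range_z']>0)).astype(np.uint8)
    k,l,s,ce=cv2.connectedComponentsWithStats(m,connectivity=4);i=l[seed[1],seed[0]]
    cn=max(cv2.findContours((l==i).astype(np.uint8),0,1)[0],key=len)[:,0]
    q=np.array([ray(c,u,v,h)[:2] for u,v in cn],np.float32)
    return cv2.minAreaRect(q),P[l==i]
E
python3 - <<'E'
from h import *
import pickle
c=pickle.load(open('w1.pkl','rb'))
r,q=topface(c,(256,205),0.0165,0.03,0.02);print(r,np.median(q[:,2]))
g=cv2.cvtColor(c['pixels'],cv2.COLOR_RGB2GRAY)
# lip: row profile
print('col at u=256',g[125:150,256]); print('row at v=137',g[137,230:285])
for u in(236,276):print(ray(c,u,137,0.003))
for z in(0.02,):print(ray(c,233,180,z),ray(c,279.5,180,z))
E
```

```text
((0.4727228283882141, 0.2668095529079437), (0.0948910042643547, 0.06141749024391174), 8.773329734802246) 0.019195679702677493
col at u=256 [152 154 158 159 159 157 153 142 120 115 115 116 115 115 116 114 100  62
  62  91 108 113 112  99  68]
row at v=137 [155 154 157 158 159 158 157 156 157 153 139 122 116 115 116 116 116 116
 115 115 116 115 115 116 116 115 115 115 115 115 115 115 115 115 115 115
 115 115 115 115 120 137 153 158 158 157 157 156 158 159 158 156 156 157
 157]
[0.42400279 0.23270113 0.003     ]
[0.41580065 0.28437794 0.003     ]
[0.47763319 0.23732304 0.02      ] [0.46813127 0.29722148 0.02      ]
```

Call:
carry_out(
  motion="0.005 0 -0.03 0 0 0 0;0 0 -0.03 0 0 0 0;0 0 -0.03 0 0 0 0;0 0 -0.03 0 0 0 0;0 0 -0.03 0 0 0 0;0 0 -0.03 0 0 0 0;0 0 -0.013 0 0 0 0;0 0 -0.0085 0 0 0 0;0 0 0 0 0 0 0;0 0 0 0 0 0 0",
)

```text
time_s: 2.07
ee_pos: [0.4752, 0.2673, 0.0046]
eef_rot: [3.141, 0.001, -2.983]
force: [-0.1, 0.2, 0.9]
grip_width: 0.0939
grip_force: 0.0
```

Call:
carry_out(
  motion="0 0 0 0 0 0 150;0 0 0 0 0 0 150;0 0 0 0 0 0 150;0 0 0 0 0 0 150;0 0 0 0 0 0 150;0 0 0 0 0 0 150;0 0 0 0 0 0 150;0 0 0 0 0 0 150",
  grip_force=40,
)

```text
time_s: 2.73
ee_pos: [0.4753, 0.2666, 0.0043]
eef_rot: [3.141, 0.0, -2.984]
force: [-0.7, -0.7, 5.4]
grip_width: 0.0616
grip_force: 40.0
```

Call:
carry_out(
  motion="0 0 0.033 0 0 0 150;0 0 0.033 0 0 0 150;0 0 0.033 0 0 0 150;0 0 0.033 0 0 0 150;0 0 0.033 0 0 0 150;0 0 0.033 0 0 0 150;0.01525 -0.0274 0 0 0 -1.93 150;0.01525 -0.0274 0 0 0 -1.93 150;0.01525 -0.0274 0 0 0 -1.93 150;0.01525 -0.0274 0 0 0 -1.93 150;0.01525 -0.0274 0 0 0 -1.93 150;0.01525 -0.0274 0 0 0 -1.93 150;0.01525 -0.0274 0 0 0 -1.93 150;0.01525 -0.0274 0 0 0 -1.93 150;0 0 0 0 0 0 150;0 0 0 0 0 0 150;0 0 0 0 0 0 150",
  grip_force=55,
)

```text
time_s: 4.15
ee_pos: [0.5968, 0.0478, 0.2015]
eef_rot: [3.142, -0.001, 3.03]
force: [0.3, -0.2, -1.6]
grip_width: 0.0614
grip_force: 55.0
```

```bash
python3 - <<'E'
from h import *
import pickle
o=ctrl.get_obs();print(o['time_s'],o['ee_pos'],o['eef_rot'],o['qpos'],o['force'])
c=shot('wrist');pickle.dump(c,open('w2.pkl','wb'));save(c,'w2.png');print(c['position'],c['attitude'])
E
```

```text
4.15 [0.596809   0.04776102 0.20150952] [ 3.14154091e+00 -9.18560533e-04  3.03007393e+00] [ 1.86110615e-02  4.12548295e-01  1.37846809e+00  1.74684369e-04
  1.35148036e+00 -1.44070460e+00] [ 0.33062605 -0.16669654 -1.56701714]
[0.51541319 0.05644862 0.37988529] [-2.86792965e-01 -8.73841165e-04  1.46013275e+00]
```

View pics/w2.png

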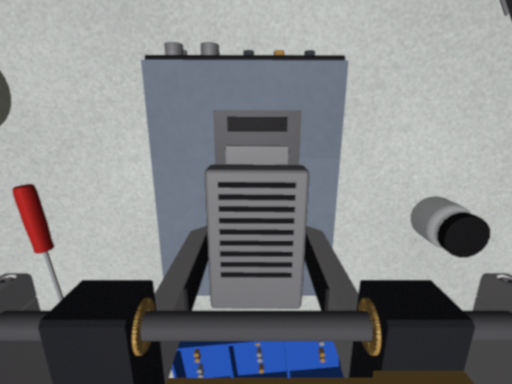

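The wrist view shows the slot block at (257,124), the lip just behind it at (257,155), the frame plate's front corners at (214,110) and (300,110), and the case front edge at v≈57. I'll take sub-pixel edges and compute the lip position relative to the slot.

```bash
cat >> h.py <<'E'
def edges(line,off,th=8):
    d=np.diff(cv2.GaussianBlur(line.astype(np.float32).reshape(1,-1),(0,0),0.8)[0]);o=[]
    for i in range(1,len(d)-1):
        if abs(d[i])>th and abs(d[i])>=abs(d[i-1]) and abs(d[i])>abs(d[i+1]):
            a,b,e=abs(d[i-1]),abs(d[i]),abs(d[i+1]);o.append((round(float(off+i+.5+.5*(a-e)/(a-2*b+e)),2),int(d[i])))
    return o
E
python3 - <<'E'
from h import *
import pickle
c=pickle.load(open('w2.pkl','rb'));g=cv2.cvtColor(c['pixels'],cv2.COLOR_RGB2GRAY)
for v in(75,95,118,123,128,140,150,158,200,240):print('row',v,edges(g[v,130:370],130,4))
for u in(190,222,240,257,270,292,320):print('col',u,edges(g[40:190,u],40,4))
P=pts(c)
for u,v in[(257,124),(220,140),(257,155),(180,100),(257,205)]:print(u,v,P[v,u])
E
```

```text
row 75 [(142.23, -22), (346.79, 22)]
row 95 [(144.21, -22), (345.05, 22)]
row 118 [(146.43, -24), (212.77, -5), (226.7, -16), (286.86, 16), (300.65, 5), (343.14, 23)]
row 123 [(146.81, -21), (213.05, -5), (226.97, -16), (286.77, 17), (300.5, 6), (342.66, 24)]
row 128 [(147.53, -23), (213.47, -5), (227.06, -16), (286.58, 16), (300.25, 7), (342.17, 19)]
row 140 [(148.67, -23), (213.82, -5), (299.62, 6), (341.26, 23)]
row 150 [(149.64, -24), (214.2, -6), (225.52, 12), (287.6, -15), (299.24, 7), (340.37, 23)]
row 158 [(150.53, -24), (214.57, -7), (225.4, 12), (287.6, -12), (298.86, 7), (339.71, 21)]
row 200 [(154.73, -21), (204.36, -6), (207.47, 9), (217.81, -7), (294.74, 13), (305.05, -8), (308.28, 6), (336.1, 22)]
row 240 [(158.85, -21), (184.84, -13), (203.15, -16), (207.4, 29), (219.22, -10), (257.98, 5), (292.75, 6), (304.61, -27), (308.8, 16), (327.57, 12), (332.72, 22), (352.8, 4)]
col 190 [(54.67, -53), (59.32, 25)]
col 222 [(54.73, -50), (59.26, 26), (109.44, -5), (164.26, -17), (169.72, 18), (181.76, -32), (186.9, 31)]
col 240 [(54.75, -50), (59.3, 25), (109.65, -5), (116.49, -19), (131.1, 17), (145.96, 16), (163.89, -27), (169.81, 18), (181.74, -33), (187.16, 29)]
col 257 [(54.75, -51), (59.31, 26), (109.46, -4), (116.53, -19), (131.11, 17), (146.02, 14), (164.46, -30), (169.87, 18), (182.08, -30), (187.13, 30)]
col 270 [(54.77, -51), (59.27, 27), (109.87, -4), (116.48, -19), (131.16, 17), (146.21, 15), (164.53, -30), (169.94, 18), (182.08, -29), (187.22, 29)]
col 292 [(54.74, -49), (59.58, 26), (109.78, -6), (164.59, -16), (170.0, 18), (182.37, -32), (187.32, 29)]
col 320 [(55.02, -47), (59.61, 26)]
257 124 [0.52618332 0.0563908  0.10601253]
220 140 [0.53760519 0.01885802 0.09693356]
257 155 [0.54121907 0.05434476 0.20059862]
180 100 [ 0.49657529 -0.0140013   0.09310418]
257 205 [0.56879479 0.05124125 0.21658706]
```

```bash
python3 - <<'E'
from h import *
import pickle
c=pickle.load(open('w2.pkl','rb'));o=ctrl.get_obs()
r=lambda u,v,z:ray(c,u,v,z)[:2]
# directions
def an(a,b): return np.degrees(np.arctan2(*(a-b)[::-1]))
e1=r(142.23,75,.095);e2=r(150.53,158,.095);f1=r(346.79,75,.095);f2=r(339.71,158,.095)
print('case side angles',an(e2,e1),an(f2,f1))
fr=r(190,59.31,.095);fl=r(320,59.6,.095);print('front edge dir-90',an(fl,fr)-90)
print('plate sides',an(r(214.57,158,.098),r(213.05,123,.098)),an(r(298.86,158,.098),r(300.5,123,.098)))
t=np.radians(-6.4);x=np.array([np.cos(t),np.sin(t)]);y=np.array([-x[1],x[0]])
L=lambda p:np.array([p@x,p@y]).round(4)
print('case right,left,front',L(e1),L(f1),L(fr),L(fl))
print('plate R,L,front',L(r(213.05,123,.098)),L(r(300.5,123,.098)),L(r(257,109.6,.098)))
print('block R,L,rear,front',L(r(226.97,123,.107)),L(r(286.77,123,.107)),L(r(257,131.1,.107)),L(r(257,116.5,.107)))
zl=0.2015-0.0043+0.003
print('lip R,L,tip',L(r(225.5,152,zl)),L(r(287.6,152,zl)),L(r(257,146,zl)))
zt=zl+.017
print('box R,L,front',L(r(204.4,200,zt)),L(r(308.3,200,zt)),L(r(257,170,zt)), 'sides ang',an(r(203.15,240,zt),r(204.36,200,zt)),an(r(308.8,240,zt),r(308.28,200,zt)))
print('tcp',L(o['ee_pos'][:2]),np.degrees(o['eef_rot']))
print('lip edge dir',an(r(287,146.3,zl),r(240,145.96,zl))-90)
E
```

```text
case side angles -6.6117242703823385 -6.468270559573244
front edge dir-90 -6.44926047715947
plate sides -6.211584873573291 -6.588867575330971
case right,left,front [0.4733 0.0087] [0.473  0.1976] [0.46   0.0536] [0.4601 0.172 ]
plate R,L,front [0.516  0.0727] [0.516  0.1563] [0.5037 0.1147]
block R,L,rear,front [0.5157 0.0869] [0.5157 0.1422] [0.523  0.1147] [0.5099 0.1147]
lip R,L,tip [0.53   0.0946] [0.5299 0.1335] [0.5262 0.1143]
box R,L,front [0.5562 0.083 ] [0.5562 0.1449] [0.5381 0.1143] sides ang -10.917124922193423 -2.67061978241409
tcp [0.5877 0.1144] [ 1.79993422e+02 -2.67487464e-02  1.73649709e+02]
lip edge dir -6.757073006059173
```

The slot's middle is 11.4 mm left of the case centre, within the stated 3–18 mm. The lip is only 0.5 mm off it laterally and the yaw is within 0.3°. Next I'll tilt the tail up 10° and lower to just above the plate, behind the slot mouth.

Call:
carry_out(
  motion="0.0031 0 0 -0.56 -4.97 0 150;0 0 0 -0.56 -4.97 0 150;0 0 -0.02 0 0 0 150;0 0 -0.02 0 0 0 150;0 0 -0.02 0 0 0 150;0 0 -0.014 0 0 0 150;0 0 -0.006 0 0 0 150;0 0 -0.003 0 0 0 150;0 0 0 0 0 0 150;0 0 0 0 0 0 150",
)

```text
time_s: 5.03
ee_pos: [0.6006, 0.0478, 0.1199]
eef_rot: [3.141, 0.176, 3.03]
force: [1.0, 0.1, -0.4]
grip_width: 0.0615
grip_force: 55.0
```

```bash
cat >> h.py <<'E'
X=np.array([np.cos(np.radians(-6.45)),np.sin(np.radians(-6.45)),0]);Y=np.array([-X[1],X[0],0])
def st():
    o=ctrl.get_obs();p=o['ee_pos'];Rr=R.from_euler('xyz',o['eef_rot']).as_matrix()
    lip=p+Rr@np.array([.0615,0,.0043]) # tool x is -cover x
    f=o['force'];print('t',round(o['time_s'],2),'lip',[round(float(v),4) for v in(lip@X,lip@Y,lip[2])],'tcp',[round(float(v),4) for v in(p@X,p@Y,p[2])],'F',[round(float(v),1) for v in(f@X,f@Y,f[2])],'pitch',np.degrees(o['eef_rot']).round(1),'M',o['moment'].round(2),o['grip_width'])
E
python3 -c "
from h import *
st()"
```

```text
t 5.03 lip [0.5316, 0.1149, 0.1049] tcp [0.5914, 0.1149, 0.1199] F [1.0, 0.2, -0.4] pitch [180.   10.1 173.6] M [0.06 0.05 0.01] 0.06147870245187239
```

Call:
carry_out(
  motion="0 0 -0.001 0 0 0 150;0 0 -0.001 0 0 0 150;0 0 -0.001 0 0 0 150;0 0 -0.001 0 0 0 150;0 0 -0.0005 0 0 0 150;0 0 0 0 0 0 150;0 0 0 0 0 0 150",
)

```text
time_s: 5.62
ee_pos: [0.6003, 0.0474, 0.1144]
eef_rot: [-3.142, 0.175, 3.03]
force: [0.0, -0.2, -0.0]
grip_width: 0.0616
grip_force: 55.0
```

```bash
python3 -c "
from h import *
st()"
```

```text
t 5.62 lip [0.5313, 0.1144, 0.0995] tcp [0.5911, 0.1145, 0.1144] F [0.1, -0.2, -0.0] pitch [-180.    10.   173.6] M [0.02 0.08 0.01] 0.061562276874629916
```

Call:
carry_out(
  motion="0 0.0004 -0.0005 0 0 0 150;0 0 -0.0005 0 0 0 150;0 0 -0.0005 0 0 0 150;0 0 0 0 0 0 150;0 0 0 0 0 0 150",
)

```text
time_s: 6.03
ee_pos: [0.6003, 0.0478, 0.113]
eef_rot: [-3.142, 0.175, 3.03]
force: [0.2, 0.0, -0.6]
grip_width: 0.0613
grip_force: 55.0
```

```bash
python3 -c "
from h import *
st()"
```

```text
t 6.03 lip [0.5313, 0.1149, 0.0981] tcp [0.5911, 0.1149, 0.113] F [0.2, 0.0, -0.6] pitch [-180.    10.   173.6] M [ 0.04  0.1  -0.01] 0.061254395125572174
```

Call:
carry_out(
  motion="0 0 -0.0005 0 0 0 150;0 0 -0.0003 0 0 0 150;0 0 0 0 0 0 150;0 0 0 0 0 0 150",
)

```text
time_s: 6.37
ee_pos: [0.6004, 0.0478, 0.1124]
eef_rot: [-3.142, 0.175, 3.03]
force: [0.7, 0.4, 2.1]
grip_width: 0.0618
grip_force: 55.0
```

The lip is touching the plate. I'll slide it forward toward the slot and watch the force.

Call:
carry_out(
  motion="-0.001 0.0001 0.0003 0 0 0 150;-0.001 0.0001 0 0 0 0 150;-0.001 0.0001 0 0 0 0 150;-0.001 0.0001 0 0 0 0 150;-0.001 0.0001 0 0 0 0 150;-0.001 0.0001 0 0 0 0 150;0 0 0 0 0 0 150;0 0 0 0 0 0 150",
)

```text
time_s: 7.03
ee_pos: [0.5941, 0.0484, 0.1124]
eef_rot: [-3.141, 0.174, 3.03]
force: [-0.3, 0.1, 2.5]
grip_width: 0.0615
grip_force: 55.0
```

```bash
python3 -c "
from h import *
st()"
```

```text
t 7.03 lip [0.5251, 0.1148, 0.0975] tcp [0.5849, 0.1148, 0.1124] F [-0.4, 0.1, 2.5] pitch [-180.    10.   173.6] M [ 0.05  0.07 -0.01] 0.06153204457607433
```

Call:
carry_out(
  motion="-0.001 0.0001 0 0 0 0 150;-0.001 0.0001 0 0 0 0 150;-0.001 0.0001 0 0 0 0 150;0 0 0 0 0 0 150;0 0 0 0 0 0 150",
)

```text
time_s: 7.45
ee_pos: [0.5911, 0.0487, 0.1124]
eef_rot: [-3.141, 0.174, 3.03]
force: [0.7, 0.4, 2.6]
grip_width: 0.0612
grip_force: 55.0
```

```bash
python3 -c "
from h import *
st()"
```

```text
t 7.45 lip [0.5221, 0.1147, 0.0975] tcp [0.5819, 0.1148, 0.1124] F [0.6, 0.5, 2.6] pitch [-180.    10.   173.6] M [0.01 0.14 0.  ] 0.06115486990335563
```

Call:
carry_out(
  motion="-0.001 0.0001 0 0 0 0 150;-0.001 0.0001 0 0 0 0 150;0 0 0 0 0 0 150;0 0 0 0 0 0 150",
)

```text
time_s: 7.78
ee_pos: [0.5892, 0.0489, 0.1124]
eef_rot: [-3.142, 0.174, 3.03]
force: [0.8, -0.5, 1.3]
grip_width: 0.0614
grip_force: 55.0
```

Call:
carry_out(
  motion="-0.001 0.0001 0 0 0 0 150;0 0 0 0 0 0 150;0 0 0 0 0 0 150",
)

```text
time_s: 8.03
ee_pos: [0.5882, 0.049, 0.1124]
eef_rot: [-3.142, 0.175, 3.03]
force: [0.8, 0.8, 2.1]
grip_width: 0.0617
grip_force: 55.0
```

Call:
carry_out(
  motion="-0.001 0.0001 0 0 0 0 150;0 0 0 0 0 0 150;0 0 0 0 0 0 150",
)

```text
time_s: 8.28
ee_pos: [0.5872, 0.0491, 0.1124]
eef_rot: [-3.142, 0.174, 3.03]
force: [-0.2, 0.1, 1.8]
grip_width: 0.0618
grip_force: 55.0
```

Call:
carry_out(
  motion="-0.001 0.0001 0 0 0 0 150;0 0 0 0 0 0 150;0 0 0 0 0 0 150",
)

```text
time_s: 8.53
ee_pos: [0.5862, 0.0492, 0.1124]
eef_rot: [-3.141, 0.175, 3.03]
force: [1.0, -1.1, 1.4]
grip_width: 0.0614
grip_force: 55.0
```

Call:
carry_out(
  motion="-0.001 0.0001 0 0 0 0 150;0 0 0 0 0 0 150;0 0 0 0 0 0 150",
)

```text
time_s: 8.78
ee_pos: [0.5856, 0.0493, 0.1127]
eef_rot: [3.142, 0.176, 3.03]
force: [5.8, -0.2, 1.4]
grip_width: 0.0614
grip_force: 55.0
```

```bash
python3 -c "
from h import *
st()"
```

```text
t 8.78 lip [0.5166, 0.1147, 0.0977] tcp [0.5764, 0.1148, 0.1127] F [5.8, 0.4, 1.4] pitch [180.   10.1 173.6] M [-0.03 -0.76  0.09] 0.06140538080526935
```

```bash
python3 - <<'E'
from h import *
import pickle
c=shot('wrist');pickle.dump(c,open('w3.pkl','wb'))
cv2.imwrite('pics/w3.png',cv2.resize(c['pixels'][80:300,150:370,::-1],None,fx=2.7,fy=2.7,interpolation=cv2.INTER_CUBIC))
E
```

```text
(no output)
```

View pics/w3.png

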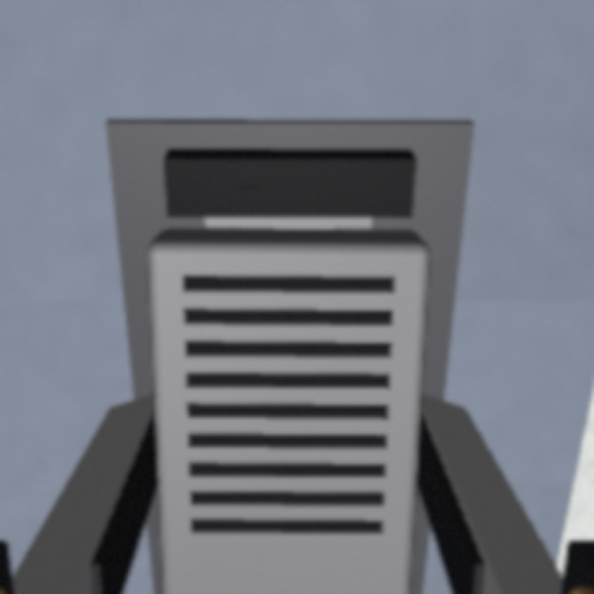

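The lip runs under the slot block, with only a narrow strip visible at (290,222) in the crop, centred in the block. So it's home against the end wall, and the 5.8 N reaction and 6–7 mm depth agree. I'll pivot down partway about the lip.

Call:
carry_out(
  motion="0.0003 0 -0.0016 0.17 1.49 0 150;0.0003 0 -0.0016 0.17 1.49 0 150;0.0003 0 -0.0015 0.16 1.49 0 150;0 0 0 0 0 0 150;0 0 0 0 0 0 150",
)

```text
time_s: 9.25
ee_pos: [0.5864, 0.0492, 0.1077]
eef_rot: [-3.141, 0.097, 3.03]
force: [5.4, -0.7, 2.4]
grip_width: 0.0614
grip_force: 55.0
```

```bash
python3 -c "
from h import *
st()"
```

```text
t 9.25 lip [0.5164, 0.1147, 0.0975] tcp [0.5772, 0.1148, 0.1077] F [5.5, -0.1, 2.4] pitch [-180.     5.5  173.6] M [-0.16 -0.77  0.03] 0.06140247219983089
```

Call:
carry_out(
  motion="0.0001 0 -0.0011 0.11 0.99 0 150;0 0 0 0 0 0 150;0 0 0 0 0 0 120;0 0 0 0 0 0 100;0 0 0 0 0 0 80;0 0 0 0 0 0 50;0 0 0 0 0 0 0;0 0 0 0 0 0 0;0 0 0 0 0 0 0;0 0 0 0 0 0 0",
)

```text
time_s: 10.08
ee_pos: [0.5861, 0.0493, 0.1065]
eef_rot: [-3.141, 0.078, 3.03]
force: [-0.4, -0.6, 0.6]
grip_width: 0.0929
grip_force: 0.0
```

```bash
python3 - <<'E'
from h import *
import pickle
st()
c=shot('wrist');pickle.dump(c,open('w4.pkl','wb'))
cv2.imwrite('pics/w4.png',cv2.resize(c['pixels'][80:300,150:370,::-1],None,fx=2.7,fy=2.7,interpolation=cv2.INTER_CUBIC))
P=pts(c);m=(P[...,2]>.112)&(P[...,2]<.14);m[:,:215]=0;m[:,300:]=0;m[270:]=0
q=P[m];A=np.c_[q@X,q@Y,np.ones(len(q))];s=np.linalg.lstsq(A,q[:,2],rcond=None)[0];print('tilt deg',np.degrees(np.arctan(s[:2])),len(q))
E
```

```text
t 10.08 lip [0.5158, 0.1148, 0.0974] tcp [0.5768, 0.1149, 0.1065] F [-0.4, -0.6, 0.6] pitch [-180.     4.5  173.6] M [0.01 0.03 0.01] 0.09287596906331402
tilt deg [4.85117051 0.11262755] 8514
```

View pics/w4.png

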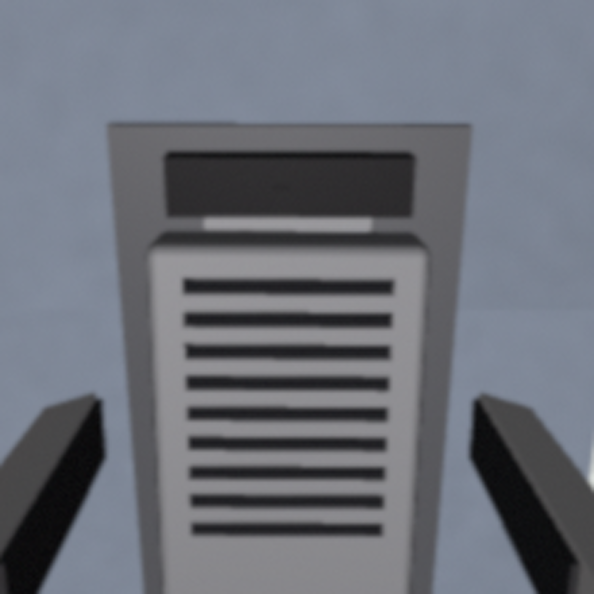

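The cover rests on the catch ramp at about 4.8°, lip still in the slot (strip at (290,224)) and the fingers clear. Next I'll raise the arm, close the fingers and move over the press pad.

Call:
carry_out(
  motion="0 0 0.015 0 0 0 0;0 0 0.015 0 0 0 0;0 0 0.02 0.5 4.47 0 0;0.019 -0.0021 0 0 0 0 255;0.019 -0.0021 0 0 0 0 255;0 0 0 0 0 0 255;0 0 0 0 0 0 255;0 0 0 0 0 0 255;0 0 0 0 0 0 255;0 0 0 0 0 0 255;0 0 0 0 0 0 255;0 0 0 0 0 0 255;0 0 0 0 0 0 255",
  grip_force=20,
)

```text
time_s: 11.22
ee_pos: [0.6242, 0.0451, 0.1568]
eef_rot: [-3.141, 0.0, 3.03]
force: [-1.0, -0.3, -0.1]
grip_width: 0.0309
grip_force: 0.0
```

```bash
python3 -c "
from h import *
st()"
```

```text
t 11.22 lip [0.5536, 0.1149, 0.1525] tcp [0.6151, 0.1149, 0.1568] F [-0.9, -0.4, -0.1] pitch [-180.     0.   173.6] M [ 0.03  0.02 -0.01] 0.03094570156349671
```

Call:
carry_out(
  motion="0 0 0 0 0 0 255;0 0 -0.008 0 0 0 255;0 0 -0.008 0 0 0 255;0 0 -0.006 0 0 0 255;0 0 -0.003 0 0 0 255;0 0 0 0 0 0 255;0 0 0 0 0 0 255",
)

```text
time_s: 11.8
ee_pos: [0.6242, 0.0451, 0.1314]
eef_rot: [-3.141, -0.0, 3.03]
force: [-0.2, 0.9, 0.1]
grip_width: 0.0005
grip_force: 0.0
```

Call:
carry_out(
  motion="0 0 -0.0015 0 0 0 255;0 0 -0.0015 0 0 0 255;0 0 -0.001 0 0 0 255;0 0 0 0 0 0 255;0 0 0 0 0 0 255",
)

```text
time_s: 12.22
ee_pos: [0.6243, 0.0451, 0.1277]
eef_rot: [-3.141, 0.0, 3.03]
force: [0.3, -0.1, 0.0]
grip_width: 0.0006
grip_force: 0.0
```

Now to press down in small steps.

Call:
carry_out(
  motion="0 0 -0.001 0 0 0 255;0 0 -0.001 0 0 0 255;0 0 -0.001 0 0 0 255;0 0 0 0 0 0 255;0 0 0 0 0 0 255",
)

```text
time_s: 12.63
ee_pos: [0.6246, 0.0451, 0.1249]
eef_rot: [-3.142, 0.001, 3.03]
force: [2.9, -0.0, 2.7]
grip_width: 0.0004
grip_force: 1.3
```

Call:
carry_out(
  motion="0 0 -0.0007 0 0 0 255;0 0 -0.0007 0 0 0 255;0 0 0 0 0 0 255;0 0 0 0 0 0 255",
)

```text
time_s: 12.97
ee_pos: [0.6247, 0.0451, 0.1236]
eef_rot: [3.142, 0.002, 3.03]
force: [3.1, -0.5, 4.6]
grip_width: 0.0004
grip_force: 2.4
```

Call:
carry_out(
  motion="0 0 -0.0007 0 0 0 255;0 0 -0.0007 0 0 0 255;0 0 0 0 0 0 255",
)

```text
time_s: 13.22
ee_pos: [0.6242, 0.0451, 0.1218]
eef_rot: [-3.141, -0.0, 3.03]
force: [-0.8, 0.1, 0.3]
grip_width: 0.0004
grip_force: 0.0
```

Call:
carry_out(
  motion="0 0 -0.0007 0 0 0 255;0 0 -0.0007 0 0 0 255;0 0 0 0 0 0 255",
)

```text
time_s: 13.47
ee_pos: [0.6238, 0.0451, 0.1197]
eef_rot: [-3.141, -0.001, 3.03]
force: [0.2, -1.0, 0.6]
grip_width: 0.0003
grip_force: 0.0
```

Call:
carry_out(
  motion="0 0 -0.0005 0 0 0 255;0 0 -0.0005 0 0 0 255;0 0 0 0 0 0 255",
)

```text
time_s: 13.72
ee_pos: [0.6241, 0.0451, 0.1191]
eef_rot: [-3.141, -0.001, 3.03]
force: [-0.6, 0.4, -0.3]
grip_width: 0.0001
grip_force: 0.0
```

The force vanished earlier than a snap should happen, so I'll back off and look.

Call:
carry_out(
  motion="0 0 0.02 0 0 0 255;0 0 0.04 0 0 0 255;-0.02 0.002 0.04 0 0 0 255;-0.02 0.002 0.03 0 0 0 255;0 0 0 0 0 0 255",
)

```text
time_s: 14.13
ee_pos: [0.5854, 0.0494, 0.2538]
eef_rot: [3.14, 0.009, 3.03]
force: [1.3, 0.3, 0.7]
grip_width: 0.0004
grip_force: 0.0
```

```bash
python3 - <<'E'
from h import *
import pickle
st()
c=shot('wrist');pickle.dump(c,open('w5.pkl','wb'))
t=shot('top');s=shot('scene')
w=cv2.resize(c['pixels'][:,:,::-1],None,fx=1,fy=1)
b=cv2.resize(s['pixels'][165:275,205:305,::-1],None,fx=2.8,fy=3.49,interpolation=cv2.INTER_CUBIC)[:384]
b=cv2.resize(b,(280,384))
cv2.imwrite('pics/w5.png',np.hstack([w,b]))
P=pts(c);m=(P[...,2]>.112)&(P[...,2]<.14);m[:,:190]=0;m[:,320:]=0
k,l,stt,ce=cv2.connectedComponentsWithStats(m.astype(np.uint8))
for i in range(1,k):
    if stt[i,4]<200: continue
    q=P[l==i];A=np.c_[q@X,q@Y,np.ones(len(q))];s_=np.linalg.lstsq(A,q[:,2],rcond=None)[0];print(stt[i],'tilt deg',np.degrees(np.arctan(s_[:2])),np.median(q[:,2]),(q@X).min(),(q@X).max(),(q@Y).min(),(q@Y).max())
E
```

```text
t 14.13 lip [0.5147, 0.1148, 0.2489] tcp [0.5761, 0.1148, 0.2538] F [1.3, 0.5, 0.7] pitch [179.9   0.5 173.6] M [-0.02 -0.09  0.02] 0.0003805970002024327
[ 229  143   56   82 4431] tilt deg [0.08933703 0.1197306 ] 0.11713533955016958 0.5280550021934626 0.6236616183782471 0.0839597844018282 0.1467290565873878
```

View pics/w5.png

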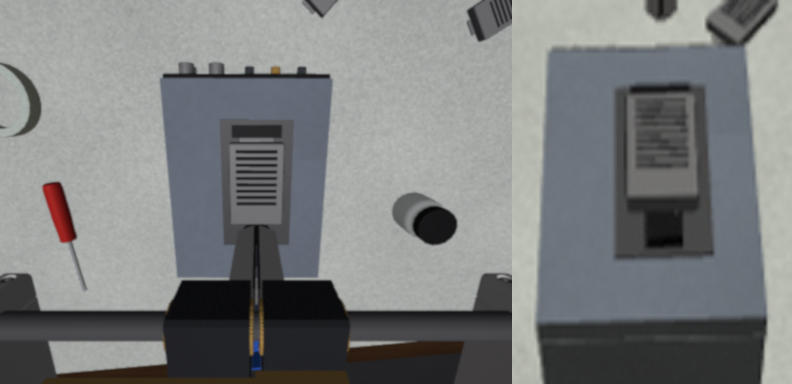

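The cover is flat (tilt 0.09°, top at 0.117), and the 5 mm gap between its front and the slot block matches the nominal 4.75 mm. I'll move the camera back and check that the catch has sprung over the tail.

Call:
carry_out(
  motion="0.025 -0.0028 -0.005 0 0 0 255;0.025 -0.0028 -0.005 0 0 0 255;0.025 -0.0028 -0.005 0 0 0 255;0.025 -0.0028 -0.005 0 0 0 255;0.022 -0.0025 -0.005 0 0 0 255;0 0 0 0 0 0 255;0 0 0 0 0 0 255",
)

```text
time_s: 14.87
ee_pos: [0.7076, 0.035, 0.218]
eef_rot: [-3.141, -0.005, 3.029]
force: [0.0, 0.3, -0.7]
grip_width: 0.0005
grip_force: 0.0
```

```bash
python3 - <<'E'
from h import *
import pickle
st()
c=shot('wrist');pickle.dump(c,open('w6.pkl','wb'))
cv2.imwrite('pics/w6.png',cv2.resize(c['pixels'][0:220,140:370,::-1],None,fx=2.7,fy=2.7,interpolation=cv2.INTER_CUBIC))
E
```

```text
t 14.87 lip [0.6377, 0.1142, 0.214] tcp [0.6992, 0.1142, 0.218] F [-0.0, 0.3, -0.7] pitch [-180.    -0.3  173.6] M [0.05 0.04 0.01] 0.000510361850975053
```

View pics/w6.png

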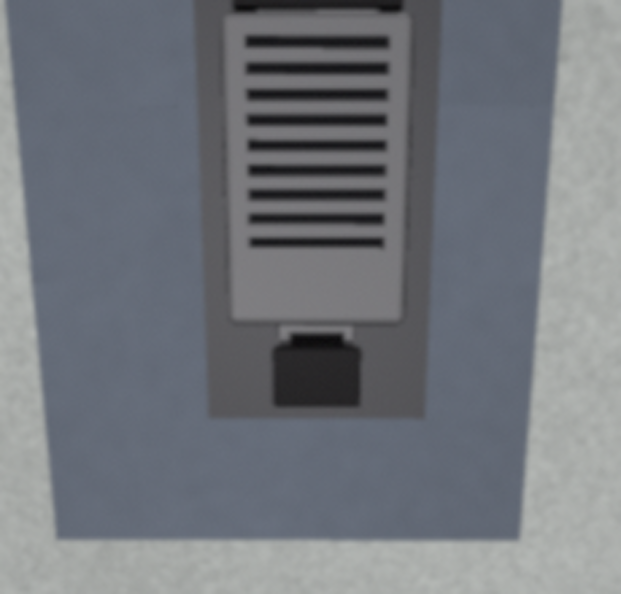

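```bash
python3 - <<'E'
from h import *
import pickle
c=pickle.load(open('w6.pkl','rb'));g=cv2.cvtColor(c['pixels'],cv2.COLOR_RGB2GRAY)
for u in(248,257,266):print(u,edges(g[110:160,u],110,4))
v=[e[0] for e in edges(g[110:160,257],110,4)]
for z in(.1175,.102,.0975+.013):print(z,[round(float(ray(c,257,a,z)@X),4) for a in v])
print('row tail',edges(g[122,235:280],235,5))
E
```

```text
248 [(117.53, -11), (123.07, -26), (128.98, 6), (150.22, 17), (154.48, 6)]
257 [(117.65, -12), (120.79, 8), (123.24, -33), (128.76, 7), (150.15, 17), (154.43, 6)]
266 [(117.68, -12), (120.55, 9), (123.15, -24), (128.94, 6), (150.18, 17), (154.48, 6)]
0.1175 [0.6221, 0.625, 0.6272, 0.6323, 0.6525, 0.6567]
0.102 [0.6223, 0.6253, 0.6277, 0.6331, 0.6545, 0.6588]
0.1105 [0.6222, 0.6251, 0.6274, 0.6326, 0.6534, 0.6577]
row tail [(243.16, 12), (270.14, -12)]
```

The picture shows the catch's nose at (316,338) lying over the light tail tongue. Measured nose to slot mouth is 104.7 mm against 104 nominal, so the catch is at rest over the tail. The cover is flat and the arm is clear, so I'll hand in.

```bash
python3 -c "
from h import *
print(ctrl.hand_in())"
```

```text
the job is handed in; nothing more can be done
None
```

The cover is fitted and the job is handed in: the lip is in the slot, the catch has snapped over the tail, the cover sits flat (tilt about 0.1°) and the arm is clear; the judge's verdict was not shown.

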